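# Hang the saw push block on the sloped accessory board

## Robot

A 6-joint arm with a two-finger parallel gripper is mounted at the origin on the work surface. World frame = base frame: x ahead of the robot, y to its left, z up, the work surface at z = 0. Lengths are in mm, angles in rad, forces in N, time in s.
With the tool pointing down it reaches from about 300 to 775 mm from the base axis. Payload 14.6 kg.
Tool frame: the origin (TCP) lies at the very end of the fingers, on their centre line; the grasp point (between the pads) lies 19 mm behind it; z points along the fingers, y is the direction in which the jaws open and shut (so a half turn about z gives the same grasp; the last joint's range is limited). The gripper opens to 94 mm and grips with 3 to 60 N. Pads are 16 mm wide; open, the fingers measure 119 mm over their backs; the gripper's body (75 mm by 177 mm) begins 78 mm behind the grasp point.
Start: joints at [1.069, 0.3, 1.521, -0, 1.321, -0.067], TCP at [231.672, 498.816, 205.446] pointing down, gripper open.
Joint ranges: [-3.03, 3.03], [-0.79, 2.21], [0.23, 2.52], [-1.04, 4.18], [0, 3.07], [-2.55, 2.55]. Speed limits (rad/s): [2.22, 2.22, 2.57, 3.14, 3.14, 3.14].

## Interface

Orientations are given as [roll, pitch, yaw] about the fixed x, y, z axes, in that order (R = Rz(yaw) Ry(pitch) Rx(roll)).
In Python, from cell import manip gives the robot as it stands.
- The arm moves only by the shell command python3 -m inch 'ROWS' [FORCE]. ROWS is a JSON object of lists of equal length, an entry for each row: "grip": the opening, from -1 (shut) to 1 (fully open), so that 0 is half open; "travel": the shift along the world's x, y, z in cm, a list of three; "turn": the turn, a rotation vector about the world's x, y, z in degrees, a list of three. A call has 1 to 10 rows; each row is the pose to reach, as a shift and turn from the pose measured when the call began; what a row does not reach only later rows make up. A row lasts 1/8 s, in which the tool goes at most 62.5 mm and 10.7 degrees, less where a joint would pass 70% of its speed; a pose out of reach is approached as far as the arm can. A call with a gripper value outside its range is refused whole. The fingers move at their own pace and stop on an object; FORCE is the grip in N (left out, the last holds). Time passes only in rows, so rows that repeat a pose let the fingers close. It gives the time, the measured TCP pose, the force and the opening at its end, in the units of the state.
- manip.read_state(): the state, without advancing time (a new reading comes with each control period).
- manip.camera(name): name is "scene" or "top" or "wrist"; returns (picture, depth): 384x512x3 uint8, red, green, blue; 384x512 float32, mm along the optical axis (not along the pixel's ray), 0 where there is no reading.
- manip.calibration(name): a dict with "fx", "fy", "cx", "cy" (pixels), "world_from_camera" (4x4, takes a point from camera to world coordinates). Camera axes: x right, y up, looking along -z (the intrinsics and any distortion apply to the point x, -y, -z); pixel columns grow to the right and rows downward; lengths in mm; the calibration is good to about 2 mm. A picture is of the moment at which its call begins: read the wrist's pose just before it. calibration takes no time and is no camera call; for the wrist camera it gives the pose at the moment of the call.
- manip.sign_off(): hands the job in, once; it reports no verdict.
Trained networks look in the newest picture that a camera, given by its name, has taken for a name from the list of things; names that differ only in an ending like _2 or _b are one class to them, and where a whole thing is asked for, a point or a joint stands for the part that bears it (a point fixed in the world has none). Each returns a list of dicts, best first, with "p" (0 to 1); they miss things now and then, are a little off and sometimes report something else, mostly with a low value. They report only what shows in the picture. A call takes as long as a camera call.
- manip.look_for(camera, label): "bbox" ([left, top, right, bottom] in pixels, round what is visible of it).
The state is a dict: "clock": time; "joints": joint angles; "qd": joint speeds; "effort": joint torques, N m; "eef_pos": TCP position; "eef_rot": TCP orientation; "wrist_force": force on the tool from outside, world axes, zero at the start; "moment": the same for the moment, N m; "finger_gap": finger opening in mm.
Only numpy, scipy, OpenCV 4.12 (cv2) and the standard library are available. Lean on these libraries where they do the work, as an engineer would, in place of code of your own. Each camera call takes 0.05 s, during which the arm holds its last target.

## Task

Put the push block away: hang it on the free stud of the sloped plywood board, its nose (the keyhole end) up the slope. Slip the wide end of its keyhole over the stud's head until the sole lies on the board, then slide the block down the slope until the stud is home in the closed end of the slot, and let go. Leave the battery pack, the tape measure and the wood offcut where they are.

Things in the scene. Friction and masses are not known exactly. Their poses are not given: they have to be found in the camera images.
- block_grip (a point): Centre of the push block's grip bar (110 x 26 wide x 26 mm high), 65 above the underside of its sole. The push block (for a saw; black plate, grey D handle, loose, about 0.4 kg) starts flat on the bench, sole down. Axes: x along its length to the nose (keyhole end), y left, z up from the sole. Sole plate 250 x 76 x 9; nose 151 ahead of this point, tail 99 behind. 37 free under the bar.
- block_entry (a point): Centre of the round wide end of the push block's keyhole, on the underside of the sole plate: 98 ahead of the grip point along the block's x and 65 below it. The hole is 27 mm in diameter, right through the 9 thick plate. A slot 12 mm wide leads from it straight towards the nose (+x). Same axes as block_grip.
- block_seat (a point): Where the stud's axis lies when it is home in the closed end of the push block's slot, on the underside of the sole plate: 24 mm ahead (+x) of the entry point, on the same centre line. Same axes as block_grip.
- stud: The free steel stud standing square out of the sloped board. Origin on its axis at the board's surface; x straight up the slope, y left along the board, z out of the board. Shank 8 mm in diameter and 12 long under a round head 18 in diameter and 6 high: 18 in all.
- panel: The sloped plywood board, fixed, 300 mm wide, 360 mm up the slope, at 30 degrees from level, rising away from the robot. Origin: middle of its lower edge, on its face, 20 above the bench; same axes as the stud, which stands at x 290, y -12. On the face, fixed: a wooden push stick (y 83 to 133, 12 thick, with its own stud head 19 high) and a flat wrench (y -137 to -99, 4 thick, nail 9 high).
- battery_center (a point): Middle of a black cordless-tool battery pack, 112 x 74 x 62 mm high, loose on the bench; must stay.
- tape_center (a point): Middle of a tape measure, 72 x 38 x 62 mm high, loose on the bench; must stay.
- offcut_center (a point): Middle of a pine offcut, 100 x 40 x 19 mm high, loose on the bench; must stay.

How it is judged:
By the outcome, as a careful person would: the job done as asked, in the order asked, and still so for the second after the job is handed in, with the robot touching nothing.
It also fails if it takes over 45 s, if anything falls off the work surface, if the arm or the gripper's body presses on something with over 40 N, if the wrist force passes 120 N, or if a joint passes its speed limit or range.

## Working session

There is one attempt and no reset: what is moved stays moved. The work goes in short steps, Python scripts to look and compute and a shell command to move; the robot and the scene stay as the last step left them, time stands still between calls to the robot, and variables do not carry over. Pictures are saved under pics/ and viewed, and the job is handed in when it is done.

```bash
ls; mkdir -p pics
cat > h.py <<'E'
import numpy as np, cv2
from cell import manip
def shot(cam,fn):
    im,d=manip.camera(cam); cv2.imwrite('pics/'+fn,im[:,:,::-1]); c=manip.calibration(cam); np.savez('pics/'+fn+'.npz',im=im,d=d,W=np.array(c['world_from_camera']),k=[c['fx'],c['fy'],c['cx'],c['cy']]); return im,d,c
def load(fn):
    z=np.load('pics/'+fn+'.npz'); return z['im'],z['d'],z['W'],z['k']
def cloud(fn):
    im,d,W,k=load(fn); v,u=np.mgrid[:d.shape[0],:d.shape[1]]
    P=np.stack([(u-k[2])/k[0]*d,-(v-k[3])/k[1]*d,-d,np.ones_like(d)],-1)@W.T
    return im,P[...,:3],d>0
E
python3 - <<'E'
from h import *
print(manip.read_state())
for c in ['scene','top']:
    im,d,k=shot(c,c+'0.png'); print(c,{a:b for a,b in k.items()})
    for l in ['block_grip','block_entry','block_seat','stud','panel','battery_center','tape_center','offcut_center']:
        if c=='top' : print(l,[(x['bbox'],round(x['p'],2)) for x in manip.look_for(c,l)[:2]])
E
```

```text
pics
{'clock': 0.0, 'joints': array([ 1.06939894e+00,  3.00484952e-01,  1.52155114e+00, -3.79105369e-05,
        1.32071934e+00, -6.66248803e-02]), 'qd': array([ 0.00128443, -0.00109956, -0.00170198,  0.00217535,  0.00026596,
       -0.00078589]), 'effort': array([-3.68565870e-04, -5.31791461e+01, -3.52743351e+01,  7.09034060e-02,
        2.42679776e-02, -1.20645532e-04]), 'eef_pos': array([231.56270391, 498.59444775, 204.89140559]), 'eef_rot': array([-3.14043001e+00, -4.07734805e-05,  2.70682952e+00]), 'wrist_force': array([-0.23645168,  0.43302469, -0.41088105]), 'moment': array([ 0.03683551,  0.02348892, -0.01866274]), 'finger_gap': 93.88792316087918}
scene {'fx': 351.35753732091166, 'fy': 351.35753732091166, 'cx': 254.83304194584937, 'cy': 187.97959279872688, 'world_from_camera': array([[ 2.85695342e-02, -7.11085494e-01,  7.02524876e-01,
         1.19527208e+03],
       [ 9.99436560e-01,  7.93433792e-03, -3.26130008e-02,
        -2.37930611e+01],
       [ 1.76165620e-02,  7.03060784e-01,  7.10911521e-01,
         7.61737697e+02],
       [ 0.00000000e+00,  0.00000000e+00,  0.00000
[... 239 characters left out ...]
058e+02],
       [-9.99908661e-01,  1.23489017e-02, -5.49315445e-03,
         9.37741866e+00],
       [-3.38682863e-03,  1.64528354e-01,  9.86366539e-01,
         1.45768020e+03],
       [ 0.00000000e+00,  0.00000000e+00,  0.00000000e+00,
         1.00000000e+00]])}
block_grip [([326.9, 186.0, 371.5, 273.5], 0.98)]
block_entry [([328.4, 189.4, 375.1, 268.2], 0.73)]
block_seat [([326.7, 189.1, 373.7, 274.2], 0.94)]
stud [([338.9, 160.5, 371.0, 178.7], 0.22)]
panel [([116.8, 153.8, 225.3, 278.1], 0.66)]
battery_center [([289.9, 202.6, 323.4, 246.3], 0.98)]
tape_center [([335.6, 160.8, 368.4, 178.7], 0.7), ([327.6, 187.1, 373.6, 270.3], 0.5)]
offcut_center [([267.3, 137.7, 280.7, 170.6], 0.72)]
```

Run:
```python
from h import *
im,d,W,k=load('top0.png'); cv2.imwrite('pics/topz.png',cv2.resize(im[100:320,100:400,::-1],None,fx=2.6,fy=2.6,interpolation=cv2.INTER_CUBIC))
```

```text
(no output)
```

View pics/topz.png

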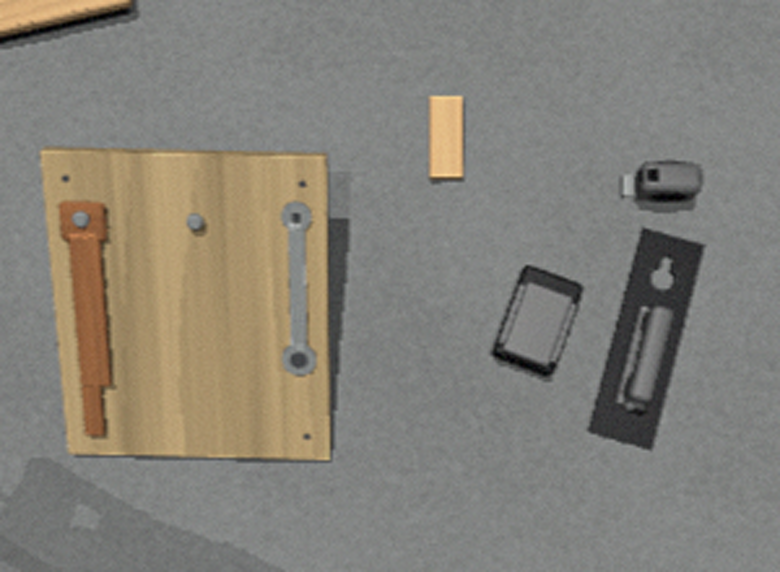

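View pics/scene0.png

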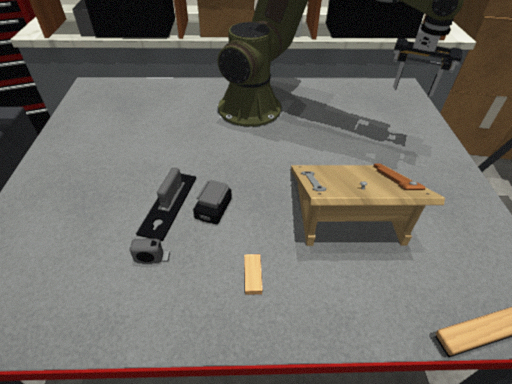

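The top view shows the panel at left with the stud at about (175,185) in full-image pixels. The block is at right, with its nose and keyhole end at (355,200), the battery just left of it, and the tape just ahead of its nose. Next I'll measure poses from depth.

Run:
```python
from h import *
im,P,ok=cloud('top0.png')
def at(zx,zy): return zx/2.6+100, zy/2.6+100
# bench plane
b=P[290:310,250:420].reshape(-1,3); print('bench z',np.median(b[:,2]),b[:,2].std())
# block region
m=np.zeros(ok.shape,bool); m[185:278,322:376]=1
z=P[...,2]
bar=m&(z>68)&(z<95); p=P[bar]; print('bar n',len(p),'z',np.percentile(p[:,2],[10,50,90]))
r=cv2.minAreaRect(p[:,:2].astype(np.float32)); print('bar rect',r)
hm=m&(z>20)&(z<95)
print('bar v PCA'); c=p[:,:2]-p[:,:2].mean(0); w,V=np.linalg.eigh(c.T@c); print(p[:,:2].mean(0),V[:,1],np.degrees(np.arctan2(V[1,1],V[0,1])))
# plate: dark pixels
g=im.max(-1); 
pl=m&(g<62)&(z<30)|bar; 
n,lab,st,ce=cv2.connectedComponentsWithStats(pl.astype(np.uint8)); i=1+np.argmax(st[1:,4]); q=P[lab==i]; q=q.copy()
print('plate n',st[i]); pz=q[q[:,2]<30]; print('plate z',np.median(pz[:,2])); print('rect',cv2.minAreaRect(pz[:,:2].astype(np.float32)))
r=cv2.minAreaRect(pz[:,:2].astype(np.float32)); print(cv2.boxPoints(r))
# panel plane
m=np.zeros(ok.shape,bool); m[160:275,146:206]=1
q=P[m]; 
for _ in range(5):
    c=q.mean(0); n=np.linalg.svd(q-c,full_matrices=False)[2][2]; n*=np.sign(n[2]); q=q[abs((q-c)@n)<4]
print('panel n',n,'tilt',np.degrees(np.arccos(n[2])),c, 'dir up',np.degrees(np.arctan2(-n[1],-n[0])),len(q), ((q-c)@n).std())
dist=(P-c)@n
s=np.zeros(ok.shape,bool); s[175:195,165:185]=1
h=s&(dist>8); print('stud px',h.sum(), dist[h], P[h].mean(0)); v,u=np.nonzero(h); print(u.mean(),v.mean())
# board face extents
f=(abs(dist)<5)&(z>10); f[:, :100]=0; f[:,240:]=0; f[:140]=0; f[290:]=0
n_,lab,st,ce=cv2.connectedComponentsWithStats(f.astype(np.uint8)); i=1+np.argmax(st[1:,4]); q=P[lab==i]
ux=np.array([-n[0],-n[1],0]); ux=ux-ux@n*n; ux/=np.linalg.norm(ux); uy=np.cross(n,ux)
X=(q-c)@ux; Y=(q-c)@uy; print('ext',np.percentile(X,[.3,99.7]),np.percentile(Y,[.3,99.7])); r=cv2.minAreaRect(np.c_[X,Y].astype(np.float32)); print(r)
hs=P[h]-c; print('stud rel', (hs@ux).mean(),(hs@uy).mean(), 'ux',ux,'uy',uy)
```

```text
bench z -0.8986453051003309 82.89132921278888
bar n 335 z [71.61144263 76.08286037 80.11866009]
bar rect ((483.32525634765625, -237.5065155029297), (26.72075653076172, 109.01611328125), 74.81282806396484)
bar v PCA
[ 482.62614086 -236.53665901] [-0.96471303  0.26330357] 164.7338252696959
plate n [ 327  188   43   85 1649]
plate z 8.282107433710621
rect ((509.14910888671875, -243.23590087890625), (74.07400512695312, 249.66297912597656), 74.58219909667969)
[[ 378.96344 -245.75288]
 [ 619.6418  -312.1272 ]
 [ 639.3348  -240.71892]
 [ 398.65643 -174.3446 ]]
panel n [-0.19569231  0.89419263  0.40264633] tilt 66.2562818873428 [520.83563004 265.77755038 111.10325451] dir up -77.65555198571096 322 2.116420508979338
stud px 145 [ 23.28725798  20.85706607  16.76458554  15.38490356  12.58696174
   9.27712143   8.61518868  21.95074027  21.29059211  18.08288229
  14.93732786  14.16120285  11.38715914  22.31806304  20.56669661
  18.71334645  16.48378055  13.42517905  11.22852694   8.87771494
  24.92745226  20.28584782  18.64407432  15.13416771  13.33932335
  11.38569113   9.35608463  22.64323836  
[... 1201 characters left out ...]
34691962
  15.96098795  13.73312974  12.62107076   9.04478285  23.74340161
  20.45495417  19.8170667   16.40341914  12.95639167  11.75190313
   9.04745433  24.18258626  22.66316187  18.48066552  16.6976646
  14.42427621  11.2411239    8.9937767   25.1606486   21.30645216
  19.61635666  16.63041899 345.21426621  11.35888968   8.24318196] [606.77159627 276.00088515 180.9130714 ]
168.19310344827585 184.5655172413793
ext [-102.29281712   98.33892407] [-150.94140289  153.85105073]
((2.5489730834960938, -5.55340576171875), (360.59814453125, 32.2269287109375), 57.2127685546875)
stud rel 67.2770511570595 86.13475748103366 ux [ 0.08608107 -0.39333716  0.91535563] uy [0.97688002 0.21378828 0.        ]
```

```bash
cat > pan.py <<'E'
from h import *
def fit(fn='top0.png'):
    im,P,ok=cloud(fn)
    v,u=np.mgrid[:ok.shape[0],:ok.shape[1]]
    m=ok&(v>162)&(v<272)&(u>144)&(u<204)&~((v>172)&(v<196)&(u>164)&(u<186))
    q=P[m]
    for t in (30,10,6,4,4,4):
        A=np.c_[q[:,:2],np.ones(len(q))]; co=np.linalg.lstsq(A,q[:,2],rcond=None)[0]; q=q[abs(A@co-q[:,2])<t]
    n=np.array([-co[0],-co[1],1]); n/=np.linalg.norm(n)
    ux=np.array([-n[0],-n[1],0]); ux=ux-ux@n*n; ux/=np.linalg.norm(ux); uy=np.cross(n,ux); c=q.mean(0)
    return P,ok,im,n,ux,uy,c
if __name__=='__main__':
    P,ok,im,n,ux,uy,c=fit()
    print('n',n,'tilt',np.degrees(np.arccos(n[2])),'yaw up',np.degrees(np.arctan2(ux[1],ux[0])))
    D=(P-c)@n
    f=ok&(abs(D)<25); v,u=np.mgrid[:ok.shape[0],:ok.shape[1]]; f&=(u>95)&(u<240)&(v>145)&(v<285)&(P[...,2]>8)
    N,lab,st,ce=cv2.connectedComponentsWithStats(f.astype(np.uint8)); i=1+np.argmax(st[1:,4]); q=P[lab==i]
    XY=np.c_[(q-c)@ux,(q-c)@uy].astype(np.float32); r=cv2.minAreaRect(XY); print(r); bp=cv2.boxPoints(r); 
    for b in bp: print(b, c+ux*b[0]+uy*b[1])
    h=ok&(D>13)&(D<26)&(u>160)&(u<190)&(v>170)&(v<200); print(h.sum(),np.percentile(D[h],[10,50,90])); p=P[h].mean(0); v2,u2=np.nonzero(h); print('head',p,u2.mean(),v2.mean()); print('stud base',p-n*D[h].mean(), 'panel rel', (p-c)@ux,(p-c)@uy)
E
python3 pan.py
```

```text
n [-0.50064496  0.00652458  0.86562813] tilt 30.045493271660625 yaw up -0.7466565205582361
((0.5271453857421875, 1.9557037353515625), (363.9252624511719, 301.50543212890625), 0.043855179101228714)
[-181.55081  152.56909] [362.88873026 424.98477362  17.7326136 ]
[-181.32004 -148.93625] [359.15948749 123.50243077  17.84815921]
[ 182.6051  -148.65768] [674.16020646 119.6758185  200.06091807]
[182.37433 152.84766] [677.88944923 421.15816135 199.94537245]
31 [14.60596778 18.15457986 20.4519033 ]
head [606.20545206 258.30842977 180.30449367] 174.70967741935485 184.83870967741936
stud base [615.12895201 258.19213557 164.87553068] panel rel 112.33095090517659 -10.922379508089406
```

Run:
```python
from h import *
im,P,ok=cloud('scene0.png')
cv2.imwrite('pics/sz.png',cv2.resize(im[150:250,280:450,::-1],None,fx=4.5,fy=4.5,interpolation=cv2.INTER_CUBIC))
v,u=np.mgrid[:ok.shape[0],:ok.shape[1]]
# panel plane in scene
m=ok&(v>168)&(v<202)&(u>325)&(u<400)&~((u>352)&(u<374)); q=P[m]
for t in (40,15,8,5,5):
    A=np.c_[q[:,:2],np.ones(len(q))]; co=np.linalg.lstsq(A,q[:,2],rcond=None)[0]; q=q[abs(A@co-q[:,2])<t]
n=np.array([-co[0],-co[1],1]); n/=np.linalg.norm(n); c=q.mean(0); print(len(q),n,'z at 614,259:',co@[614,259,1])
D=(P-c)@n; h=ok&(D>9)&(D<26)&(u>352)&(u<374)&(v>172)&(v<196); print(np.c_[u[h],v[h],P[h].round(),D[h].round(1)])
```

```text
1439 [-0.4949106   0.00170102  0.86894223] z at 614,259: 167.52855502091427
[[360.  181.  598.  256.  178.   17.2]
 [361.  181.  601.  257.  181.   18.3]
 [362.  181.  602.  259.  182.   18.7]
 [363.  181.  601.  262.  181.   18.1]
 [364.  181.  600.  265.  181.   18. ]
 [365.  181.  603.  266.  183.   18.9]
 [359.  182.  601.  253.  178.   15.3]
 [360.  182.  605.  253.  182.   17. ]
 [361.  182.  606.  256.  183.   17.1]
 [362.  182.  608.  257.  185.   18. ]
 [363.  182.  608.  260.  184.   17.7]
 [364.  182.  608.  262.  185.   17.9]
 [365.  182.  607.  265.  184.   17.6]
 [366.  182.  606.  268.  182.   17. ]
 [359.  183.  605.  252.  179.   14.1]
 [360.  183.  608.  253.  182.   15.2]
 [361.  183.  609.  255.  183.   15.5]
 [362.  183.  610.  257.  183.   15.6]
 [363.  183.  609.  260.  182.   15.2]
 [364.  183.  610.  262.  183.   15.5]
 [365.  183.  611.  264.  184.   16. ]
 [366.  183.  611.  266.  184.   16. ]
 [361.  184.  609.  256.  179.   12.6]
 [362.  184.  609.  258.  179.   12.6]
 [363.  184.  612.  259.  182.   13.4]
 [364.  184.  612.  262.  182.   13.4]
 [365.  184.  613.  263.  183.   14. ]
 [366.  184.  610.  267.  180.   12.8]
 [362.  185.  610.  258.  177.   10. ]
 [363.  185.  609.  261.  176.    9.6]
 [364.  185.  608.  264.  175.    9.3]]
```

View pics/sz.png

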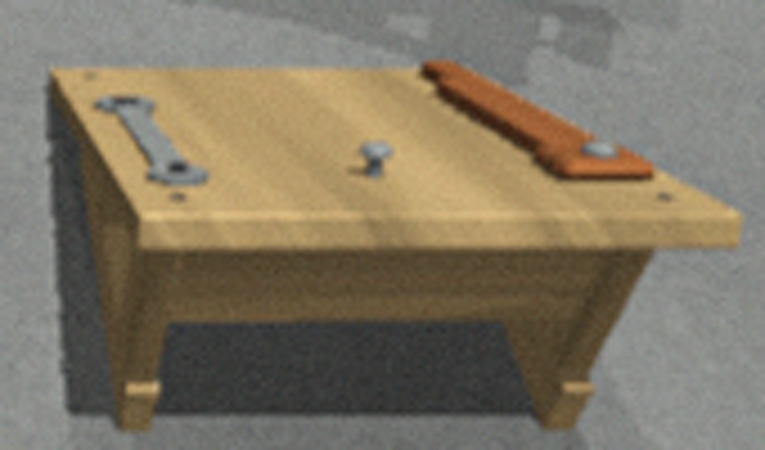

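```bash
python3 -m inch '{"travel":[[1,-6,4],[4,-12,6],[7,-18,8],[10,-24,9],[13,-24,9],[16,-24,9],[19,-24,9],[19,-24,9]],"turn":[[0,0,3],[0,0,6],[0,0,9.5],[0,0,9.5],[0,0,9.5],[0,0,9.5],[0,0,9.5],[0,0,9.5]],"grip":[0.1,0.1,0.1,0.1,0.1,0.1,0.1,0.1]}' 60
python3 - <<'E'
from h import *
s=manip.read_state(); print(s['eef_pos'],s['eef_rot'],s['joints'])
im,d,k=shot('wrist','w1.png'); print(manip.look_for('wrist','stud')[:2]); print(manip.read_state()['clock'])
E
```

```text
clock: 1.5
eef_pos: [422.6, 258.4, 294.8]
eef_rot: [-3.141, -0.001, 2.871]
wrist_force: [-0.7, -0.0, -0.4]
finger_gap: 52.0
[422.64599859 258.4239869  294.78961252] [-3.14078045e+00 -7.73575718e-04  2.87119843e+00] [ 4.74882327e-01  1.21925544e-01  1.52953794e+00 -7.24997025e-05
  1.49124848e+00 -8.25514284e-01]
[{'bbox': [302.5, 339.3, 321.1, 359.1], 'p': 0.83}]
1.6
```

View pics/w1.png

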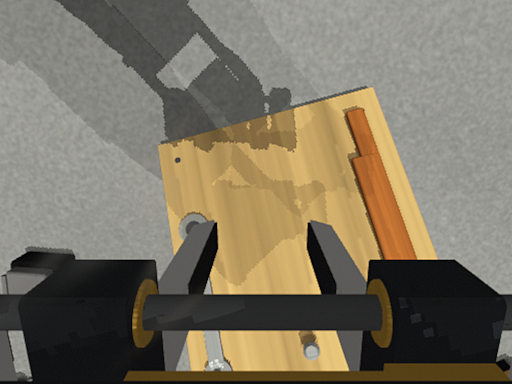

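Run:
```python
from h import *
im,P,ok=cloud('w1.png'); print(load('w1.png')[2].round(3),load('w1.png')[3])
v,u=np.mgrid[:ok.shape[0],:ok.shape[1]]
m=ok&(P[...,0]>450)&(P[...,0]<650)&(P[...,1]>200)&(P[...,1]<340)&(P[...,2]<220)&(v>180); q=P[m]
for t in (40,15,6,4,3,3):
    A=np.c_[q[:,:2],np.ones(len(q))]; co=np.linalg.lstsq(A,q[:,2],rcond=None)[0]; q=q[abs(A@co-q[:,2])<t]
n=np.array([-co[0],-co[1],1]); n/=np.linalg.norm(n); c=q.mean(0); print(len(q),n,'z at 614,259:',co@[614,259,1])
D=(P-c)@n; w=(u>295)&(u<328)&(v>330)&(v<365)
h=ok&w&(D>15.5)&(D<21); p=P[h].mean(0); print(h.sum(),p,D[h].mean(),'base',p-n*D[h].mean(),'mid rect', cv2.minAreaRect(P[h][:,:2].astype(np.float32)))
cv2.imwrite('pics/wz.png',cv2.resize(im[290:384,250:380,::-1],None,fx=6,fy=6))
```

```text
[[ 2.67000e-01 -9.36000e-01 -2.31000e-01  3.54240e+02]
 [ 9.64000e-01  2.59000e-01  6.50000e-02  2.76844e+02]
 [-1.00000e-03 -2.40000e-01  9.71000e-01  4.73977e+02]
 [ 0.00000e+00  0.00000e+00  0.00000e+00  1.00000e+00]] [329.31289842 329.31289842 261.93121451 192.99895973]
12894 [-0.49923788  0.00566156  0.86644647] z at 614,259: 166.92438757770543
214 [601.14043069 260.82646824 179.67956789] 17.482005752027867 base [609.86811023 260.72749289 164.53234574] mid rect ((601.691650390625, 261.1188049316406), (13.90260124206543, 16.370834350585938), 15.467190742492676)
```

View pics/wz.png

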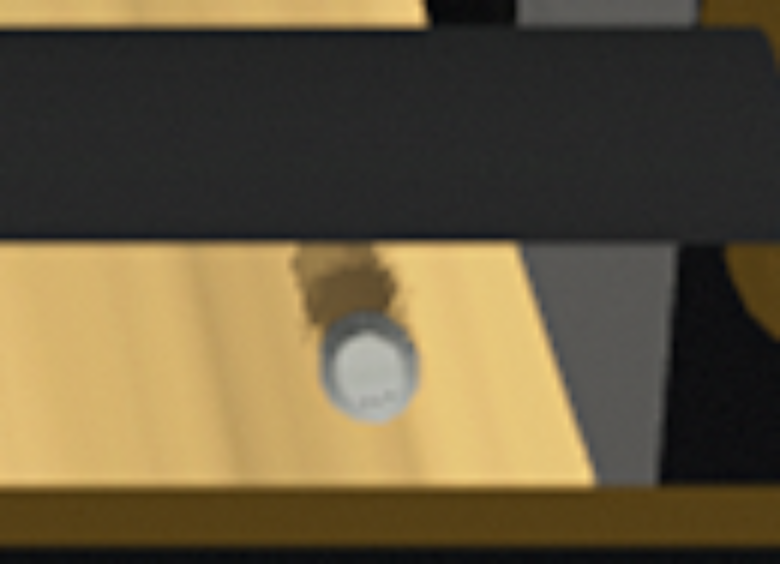

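```bash
python3 -m inch '{"travel":[[1,-5,0],[2,-11,0],[3,-17,0],[4,-23,-1],[5,-29,-3],[6,-35,-5],[7,-41,-6],[7,-47,-7],[7.1,-49.8,-7],[7.1,-49.8,-7]],"turn":[[0,0,0],[0,0,0],[0,0,0],[0,0,0],[0,0,0],[0,0,0],[0,0,0],[0,0,0],[0,0,0],[0,0,0]],"grip":[0.1,0.1,0.1,0.1,0.1,0.1,0.1,0.1,0.1,0.1]}'
python3 - <<'E'
from h import *
s=manip.read_state(); print(s['eef_pos'],s['eef_rot'],s['joints'])
im,d,k=shot('wrist','w2.png')
im,P,ok=cloud('w2.png')
X,Y,Z=P[...,0],P[...,1],P[...,2]
m=ok&(X>420)&(X<560)&(Y>-290)&(Y<-190)&(Z>60)&(Z<95); p=P[m]; print(len(p),np.percentile(p[:,2],[10,50,95]),cv2.minAreaRect(p[:,:2].astype(np.float32)))
m=ok&(X>440)&(X<680)&(Y>-350)&(Y<-150)&(Z<25)&(im.max(-1)<62); 
N,lab,st,ce=cv2.connectedComponentsWithStats(m.astype(np.uint8)); i=1+np.argmax(st[1:,4]);q=P[lab==i]; print(st[i],np.median(q[:,2]),cv2.boxPoints(cv2.minAreaRect(q[:,:2].astype(np.float32))))
E
```

```text
clock: 2.85
eef_pos: [491.8, -239.9, 225.2]
eef_rot: [-3.141, -0.001, 2.871]
wrist_force: [-0.0, 0.6, -0.3]
finger_gap: 51.9
[ 491.77075414 -239.88426862  225.23182075] [-3.14130672e+00 -5.71976119e-04  2.87065345e+00] [-5.20571153e-01  2.79130571e-01  1.50126370e+00 -4.27692903e-04
  1.36168201e+00 -1.82033947e+00]
2614 [73.85338458 77.0280811  78.70788604] ((481.5127868652344, -235.1591033935547), (25.42392349243164, 109.13296508789062), 74.2038345336914)
[ 232  130   61  145 3751] 8.677125742476164 [[ 435.2501  -262.10352]
 [ 616.7869  -310.75482]
 [ 636.09656 -238.70294]
 [ 454.55975 -190.05164]]
```

View pics/w2.png

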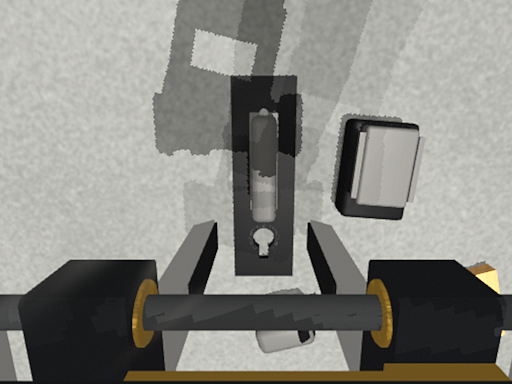

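```bash
python3 -m inch '{"travel":[[0,0.1,-5],[-0.1,0.2,-10],[-0.1,0.2,-15],[-0.1,0.2,-17.9],[-0.1,0.2,-17.9],[-0.1,0.2,-17.9],[-0.1,0.2,-17.9],[-0.1,0.2,-17.9],[-0.1,0.2,-17.9]],"turn":[[0,0,0],[0,0,0],[0,0,0],[0,0,0],[0,0,0],[0,0,0],[0,0,0],[0,0,0],[0,0,0]],"grip":[0.1,0.1,0.1,0.1,0.1,-1,-1,-1,-1]}' 60
```

```text
clock: 4.03
eef_pos: [491.4, -236.9, 47.5]
eef_rot: [-3.141, 0.001, 2.872]
wrist_force: [-1.3, 1.5, 7.4]
finger_gap: 25.4
```

```bash
python3 -m inch '{"travel":[[0,0,2],[0,0,6],[0,0,12],[-1,4,18],[-2,10,22],[-2,16,24],[-2,22,24],[-2,27,24],[-2,27,24]],"turn":[[0,0,0],[0,0,0],[0,0,0],[0,0,0],[0,0,0],[0,0,4],[0,0,9],[0,0,14.5],[0,0,14.5]],"grip":[-1,-1,-1,-1,-1,-1,-1,-1,-1]}'
python3 - <<'E'
from h import *
s=manip.read_state(); print(s['joints'],s['wrist_force'],s['moment'])
shot('top','t3.png'); shot('wrist','w3.png');im,P,ok=cloud('t3.png')
cv2.imwrite('pics/t3z.png',cv2.resize(im[80:330,90:400,::-1],None,fx=2.4,fy=2.4,interpolation=cv2.INTER_CUBIC))
E
```

```text
clock: 5.15
eef_pos: [470.9, 36.4, 287.6]
eef_rot: [3.142, 0.001, 3.131]
wrist_force: [-0.7, -0.6, -3.3]
finger_gap: 25.6
[-5.62509517e-04  6.97171878e-02  1.60286948e+00  7.46092898e-05
  1.46799752e+00 -1.56052102e+00] [-0.70231756 -0.61395409 -3.32938143] [-0.01799968  0.07353124  0.00936202]
```

View pics/t3z.png

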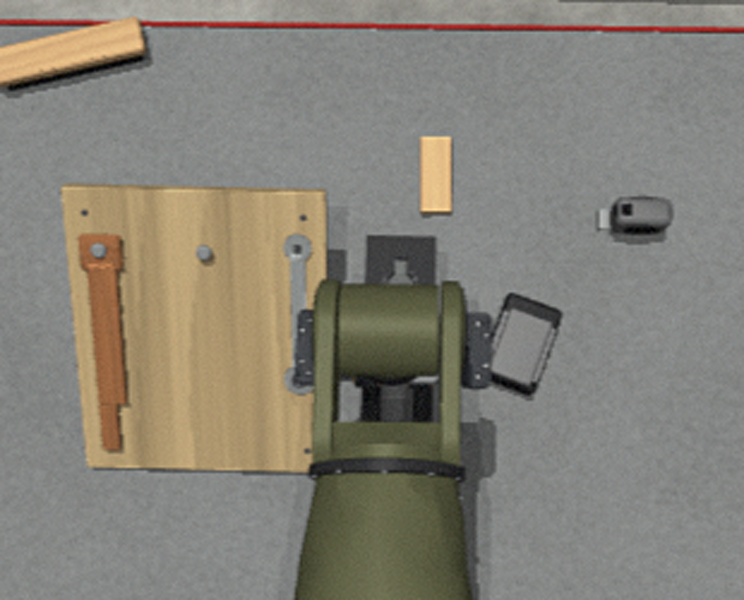

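View pics/w3.png

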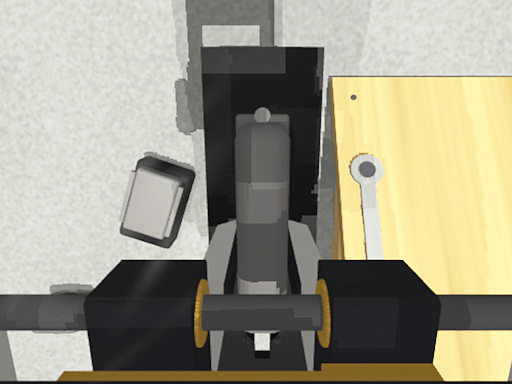

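The block is held and lifted, and nothing else has moved. The nose is visible in the top view, the keyhole at about (257,192) full-image, and the tail in the wrist view. Next I'll check the block's pose in the hand.

Run:
```python
from h import *
for fn in ('t3.png','w3.png'):
    im,P,ok=cloud(fn); X,Y,Z=P[...,0],P[...,1],P[...,2]
    m=ok&(im.max(-1)<75)&(Z>225)&(Z<275)&(abs(Y-36)<45)&(X>340)&(X<640)
    if fn[0]=='t': m&=X>560
    else: m&=X<455
    q=P[m]
    for t in (20,8,5,4):
        A=np.c_[q[:,:2],np.ones(len(q))]; co=np.linalg.lstsq(A,q[:,2],rcond=None)[0]; q=q[abs(A@co-q[:,2])<t]
    print(fn,len(q),co,'z mean',q.mean(0),np.percentile(q[:,0],[1,99]),np.percentile(q[:,1],[1,99]),cv2.minAreaRect(q[:,:2].astype(np.float32)))
```

```text
t3.png 429 [-3.77510438e-03 -5.46785827e-03  2.50501837e+02] z mean [589.80489709  33.53225919 248.0173964 ] [561.32364436 613.43115758] [-1.35413392 68.8644822 ] ((587.1419067382812, 33.829952239990234), (72.16248321533203, 51.79978942871094), 88.21637725830078)
w3.png 12505 [-1.22606980e-03 -3.44344708e-04  2.49074288e+02] z mean [399.09422102  33.6630487  248.56230077] [363.06579528 453.34623887] [-3.1566546  70.99185294] ((408.81304931640625, 34.0048942565918), (75.83824920654297, 93.09307861328125), 89.4257583618164)
```

```bash
python3 -m inch '{"travel":[[0,4,0],[0,9,0],[0,14,0],[0.5,19,0],[1,22.7,-2],[1.1,22.7,-5],[1.1,22.7,-7.3],[1.1,22.7,-7.3],[1.1,22.7,-7.3]],"turn":[[0,-6,0],[-0.1,-14,0],[-0.2,-22,0],[-0.3,-30,-0.2],[-0.3,-30,-0.2],[-0.3,-30,-0.2],[-0.3,-30,-0.2],[-0.3,-30,-0.2],[-0.3,-30,-0.2]],"grip":[-1,-1,-1,-1,-1,-1,-1,-1,-1]}'
python3 - <<'E'
from h import *
s=manip.read_state(); print(s['joints'],s['eef_pos'],s['wrist_force'],s['moment'])
for c in ('top','scene'):
    shot(c,c+'4.png');im=load(c+'4.png')[0]
    cv2.imwrite(f'pics/{c}4z.png',cv2.resize(im[120:300,80:280,::-1] if c=='top' else im[120:240,270:450,::-1],None,fx=4,fy=4,interpolation=cv2.INTER_CUBIC))
E
```

```text
clock: 6.38
eef_pos: [482.9, 259.9, 215.4]
eef_rot: [3.137, 0.525, 3.119]
wrist_force: [-0.3, -0.3, -2.7]
finger_gap: 25.4
[ 0.56164775  0.06699407  1.86126709 -0.39015321  0.79993425 -0.77289571] [482.90351092 259.87455594 215.38275948] [-0.326436   -0.28044384 -2.71908831] [ 0.03562547  0.61947755 -0.0051068 ]
```

View pics/top4z.png

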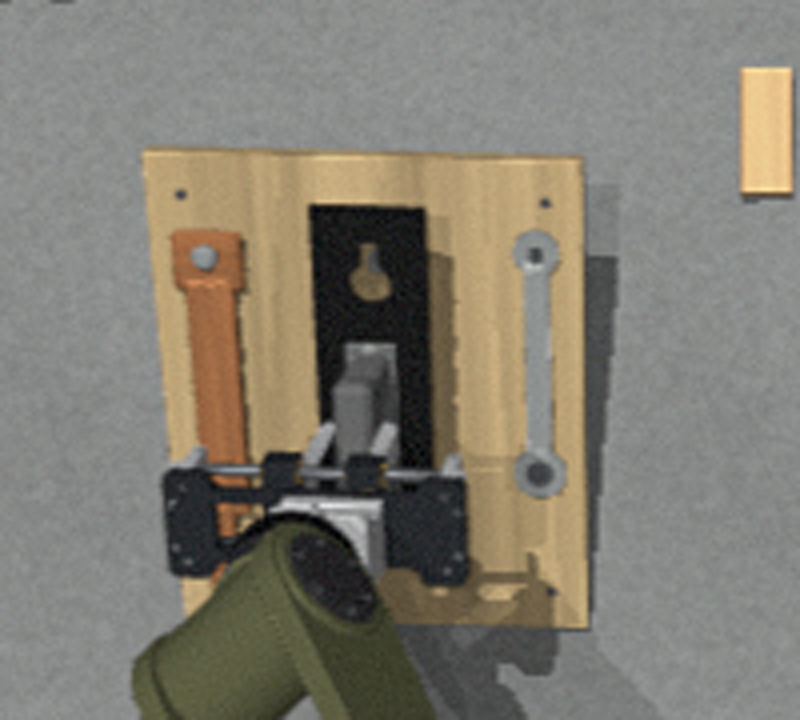

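View pics/scene4z.png

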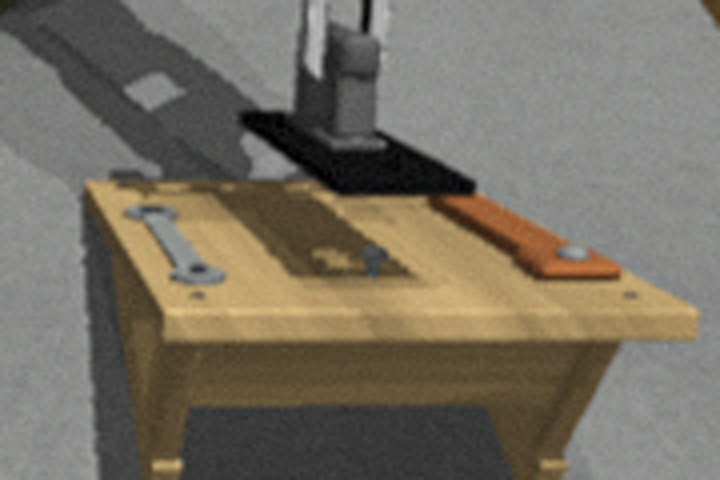

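The keyhole shows in the top view at zoom (370,275), with the stud head visible through its slot. Next I'll measure the plate against the board in the same camera.

```bash
cat > rel.py <<'E'
from pan import *
import sys
def rel(fn,hmin=25,hmax=100,S=None):
    P0,ok0,im0,n,ux,uy,c=fit('top0.png')
    S=np.array([613.2,258.6,0]); S=S+[0,0,(c-S)@n/n[2]]   # top-frame stud base
    im,P,ok=cloud(fn); D=(P-S)@n; X=(P-S)@ux; Y=(P-S)@uy
    m=ok&(im.max(-1)<60)&(D>hmin)&(D<hmax)&(X>-100)&(X<100)&(abs(Y)<70)
    N,lab,st,ce=cv2.connectedComponentsWithStats(m.astype(np.uint8)); i=1+np.argmax(st[1:,4]); m=lab==i
    q=np.c_[X[m],Y[m],D[m]]
    for t in (15,6,5,5):
        A=np.c_[q[:,:2],np.ones(len(q))]; co=np.linalg.lstsq(A,q[:,2],rcond=None)[0]; q=q[abs(A@co-q[:,2])<t]
    print('plane slopes deg',np.degrees(co[:2]),'sole h at stud',co[2]-9,len(q))
    # edges per row/col of X
    e=[]
    for x in range(-40,int(q[:,0].max())-4,6):
        r=q[(abs(q[:,0]-x)<3)]
        if len(r)>6: e.append((x,r[:,1].min(),r[:,1].max()))
    e=np.array(e); 
    f1=np.polyfit(e[:,0],e[:,1],1); f2=np.polyfit(e[:,0],e[:,2],1); print('edges',f1,f2,'width',np.median(e[:,2]-e[:,1]))
    nose=[q[abs(q[:,1]-y)<3][:,0].max() for y in range(int(q[:,1].min())+8,int(q[:,1].max())-8,6)]
    nx=np.median(nose); mid=(f1+f2)/2
    print('nose X',nx,'-> entry X',nx-53,'centre Y at entry',np.polyval(mid,nx-53),'yaw deg',np.degrees(np.arctan(mid[0])))
    return m
if __name__=='__main__': rel(sys.argv[1],*map(float,sys.argv[2:]))
E
python3 rel.py top4.png
```

```text
plane slopes deg [ 0.02967613 -0.29591115] sole h at stud 60.801270773194716 1104
edges [ 7.23235305e-03 -4.00537493e+01] [-9.08433884e-03  3.24285529e+01] width 71.94853433927436
nose X 56.03216213061236 -> entry X 3.032162130612363 centre Y at entry -3.8154059609038207 yaw deg -0.05305546952357268
```

Run:
```python
from pan import *
P0,ok0,im0,n,ux,uy,c=fit('top0.png'); _,_,W,k=load('top0.png')
S=np.array([613.2,258.6,0]); S=S+[0,0,(c-S)@n/n[2]]
def inter(u,v,h):
    r=W[:3,:3]@np.array([(u-k[2])/k[0],-(v-k[3])/k[1],-1]); o=W[:3,3]; t=((S+n*h-o)@n)/(r@n); p=o+t*r; return (p-S)@ux,(p-S)@uy
# head blob: brightness/saturation vs wood
def blob(im,box,f,sc=8):
    u0,v0,u1,v1=box; a=cv2.resize(im[v0:v1,u0:u1],None,fx=sc,fy=sc,interpolation=cv2.INTER_CUBIC).astype(int); m=f(a).astype(np.uint8)
    N,lab,st,ce=cv2.connectedComponentsWithStats(m); i=1+np.argmax(st[1:,4]); s=st[i]
    return (s[0]/sc+u0-.5,s[1]/sc+v0-.5,(s[0]+s[2])/sc+u0-.5,(s[1]+s[3])/sc+v0-.5),ce[i]/sc+[u0,v0]-.5
b,ce=blob(im0,(165,176,185,198),lambda a:(a[...,0]-a[...,2]<22)); print('head',b,ce)
print('head top as width centre u, top-edge', inter((b[0]+b[2])/2,b[1],18), 'bottom',inter((b[0]+b[2])/2,b[3],12),'centroid h15',inter(*ce,15))
im4=load('top4.png')[0]
b,ce=blob(im4,(160,176,186,202),lambda a:(a.max(-1)>75)); print('hole',b,ce)
print('hole left',inter(b[0],b[3]-5,69.8),'right',inter(b[2],b[3]-5,69.8),'bottom',inter(ce[0],b[3],69.8),'slot top',inter(ce[0],b[1],69.8))
cv2.imwrite('pics/hz.png',np.hstack([cv2.resize(im0[170:205,155:190,::-1],None,fx=11,fy=11),cv2.resize(im4[170:205,155:190,::-1],None,fx=11,fy=11)]))
```

```text
head (np.float64(171.375), np.float64(181.75), np.float64(177.875), np.float64(188.375)) [174.58533119 184.92616164]
head top as width centre u, top-edge (np.float64(11.186086890341562), np.float64(-0.580295125475165)) bottom (np.float64(-10.064391810807631), np.float64(1.5020928176658612)) centroid h15 (np.float64(1.0005318896167459), np.float64(0.5500914828373537))
hole (np.float64(167.375), np.float64(180.5), np.float64(177.125), np.float64(194.625)) [172.00167411 188.9220691 ]
hole left (np.float64(6.443905400193731), np.float64(8.84866832218296)) right (np.float64(7.125159202567536), np.float64(-16.8081855800738)) bottom (np.float64(-7.212769940419055), np.float64(-2.6812236094329576)) slot top (np.float64(32.00069465757707), np.float64(-4.496869916331858))
```

View pics/hz.png

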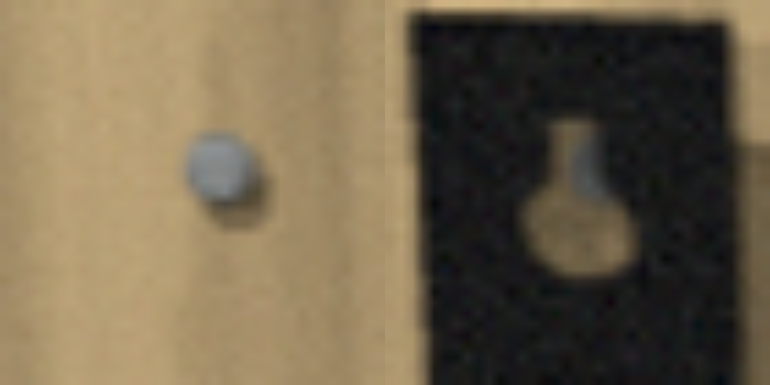

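```bash
python3 -m inch '{"travel":[[-0.1,0.4,-0.1],[0.4,0.4,-1],[0.9,0.4,-2],[1.55,0.4,-3],[1.55,0.4,-3],[1.55,0.4,-3],[1.55,0.4,-3]],"turn":[[0,0,0],[0,0,0],[0,0,0],[0,0,0],[0,0,0],[0,0,0],[0,0,0]],"grip":[-1,-1,-1,-1,-1,-1,-1]}'
python3 - <<'E'
from h import *
s=manip.read_state(); print(s['eef_pos'],s['eef_rot'],s['qd'])
shot('top','top5.png');im=load('top5.png')[0]
cv2.imwrite('pics/h5.png',cv2.resize(im[165:215,150:200,::-1],None,fx=11,fy=11,interpolation=cv2.INTER_CUBIC))
E
python3 rel.py top5.png 20
```

```text
clock: 7.35
eef_pos: [498.3, 264.3, 186.0]
eef_rot: [3.136, 0.526, 3.12]
wrist_force: [0.4, 0.1, -2.8]
finger_gap: 25.7
[498.30417965 264.34931883 185.95407827] [3.1364519  0.52617238 3.11957563] [ 1.85429015e-04 -2.94746170e-03  9.85939115e-04 -7.98068606e-04
 -2.10849546e-05  1.94472649e-04]
plane slopes deg [ 0.13164404 -0.48404134] sole h at stud 27.68023920066109 1034
edges [ 2.76836758e-03 -3.56255997e+01] [-2.04108284e-03  3.73725797e+01] width 72.91178826578353
nose X 53.76986625019184 -> entry X 0.7698662501918392 centre Y at entry 0.8737699347628762 yaw deg 0.02083517215437335
```

View pics/h5.png

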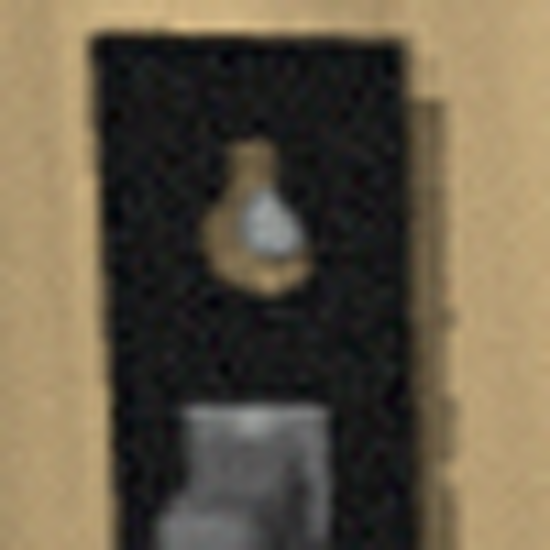

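```bash
python3 -m inch '{"travel":[[0.25,0,-0.4],[0.5,0,-0.85],[0.7,0,-1.25],[0.7,0,-1.25]],"turn":[[0,0,0],[0,0,0],[0,0,0],[0,0,0]],"grip":[-1,-1,-1,-1]}'
python3 - <<'E'
from h import *
shot('top','top6.png');im=load('top6.png')[0]
cv2.imwrite('pics/h6.png',cv2.resize(im[165:215,150:200,::-1],None,fx=11,fy=11,interpolation=cv2.INTER_CUBIC))
E
python3 rel.py top6.png 12
```

```text
clock: 7.9
eef_pos: [505.3, 264.2, 172.9]
eef_rot: [3.137, 0.525, 3.12]
wrist_force: [0.5, 0.0, -3.2]
finger_gap: 25.9
plane slopes deg [-0.49833445 -0.40218964] sole h at stud 12.714264149103393 1018
edges [ 5.01508742e-04 -3.55787034e+01] [-9.02139511e-03  3.75480744e+01] width 73.43410316133371
nose X 54.38206547791752 -> entry X 1.3820654779175214 centre Y at entry 0.9787979884653101 yaw deg -0.24407528893859728
```

View pics/h6.png

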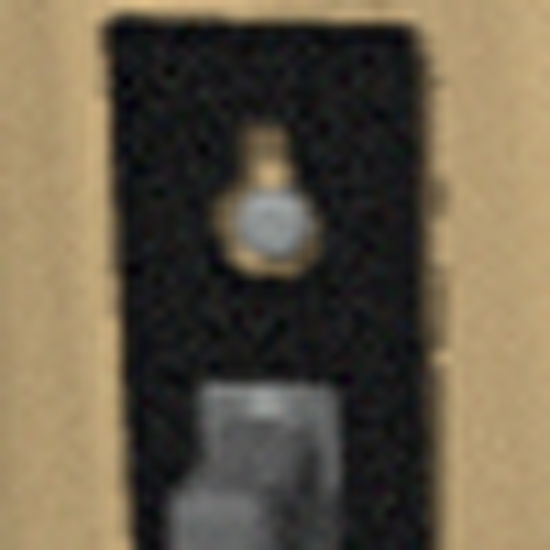

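The head is centred in the hole with no contact force. Descending to the board.

```bash
python3 -m inch '{"travel":[[0.25,0,-0.4],[0.5,0,-0.85],[0.5,0,-0.9],[0.5,0,-0.9]],"turn":[[0,0,0],[0,0,0],[0,0,0],[0,0,0]],"grip":[-1,-1,-1,-1]}'
```

```text
clock: 8.45
eef_pos: [510.3, 264.3, 164.1]
eef_rot: [3.137, 0.526, 3.12]
wrist_force: [-0.1, -1.2, -2.2]
finger_gap: 25.6
```

```bash
python3 -m inch '{"travel":[[0.05,0,-0.09],[0.1,0,-0.17],[0.1,0,-0.17]],"turn":[[0,0,0],[0,0,0],[0,0,0]],"grip":[-1,-1,-1]}'
```

```text
clock: 8.82
eef_pos: [511.3, 264.2, 162.4]
eef_rot: [3.137, 0.526, 3.12]
wrist_force: [0.3, 0.1, -3.7]
finger_gap: 25.7
```

```bash
python3 -m inch '{"travel":[[0.05,0,-0.09],[0.1,0,-0.17],[0.1,0,-0.17]],"turn":[[0,0,0],[0,0,0],[0,0,0]],"grip":[-1,-1,-1]}';python3 - <<'E'
from h import *
shot('top','top7.png');shot('scene','scene7.png');im=load('scene7.png')[0]
cv2.imwrite('pics/s7.png',cv2.resize(im[130:230,290:440,::-1],None,fx=5,fy=5,interpolation=cv2.INTER_CUBIC))
E
python3 rel.py top7.png 3
```

```text
clock: 9.2
eef_pos: [511.8, 264.3, 161.8]
eef_rot: [3.137, 0.526, 3.119]
wrist_force: [-19.2, -4.7, 14.0]
finger_gap: 25.9
plane slopes deg [ 0.12780352 -0.09896318] sole h at stud -0.20015566217634984 967
edges [-1.86430815e-02 -3.50769654e+01] [-1.54844718e-02  3.74695251e+01] width 72.31965293836654
nose X 53.64440049537828 -> entry X 0.644400495378278 centre Y at entry 1.1852839705042475 yaw deg -0.9775875086173172
```

View pics/s7.png

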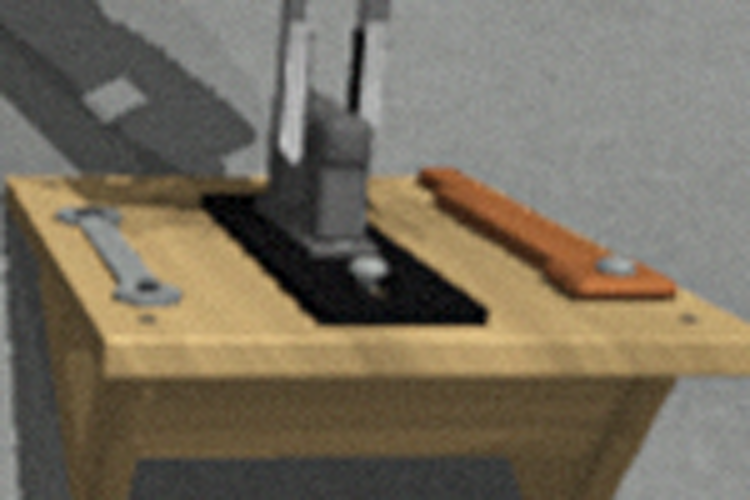

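Sole is on the board (about 24 N contact), with the head standing proud through the hole. Now sliding down the slope.

```bash
python3 -m inch '{"travel":[[-0.2,-0.03,-0.1],[-0.43,-0.03,-0.24],[-0.65,-0.03,-0.37],[-0.87,-0.03,-0.5],[-0.87,-0.03,-0.5]],"turn":[[0,0,0],[0,0,0],[0,0,0],[0,0,0],[0,0,0]],"grip":[-1,-1,-1,-1,-1]}'
python3 - <<'E'
from h import *
print(manip.read_state()['moment']);shot('top','top8.png');im=load('top8.png')[0]
cv2.imwrite('pics/h8.png',cv2.resize(im[165:215,150:200,::-1],None,fx=11,fy=11,interpolation=cv2.INTER_CUBIC))
E
python3 rel.py top8.png 3
```

```text
clock: 9.93
eef_pos: [502.9, 264.0, 156.6]
eef_rot: [3.137, 0.526, 3.119]
wrist_force: [-3.6, 0.5, -0.2]
finger_gap: 25.5
[0.15484913 0.90031408 0.06144367]
plane slopes deg [-0.10237156  0.23320141] sole h at stud -0.08866358279848008 945
edges [-2.04598148e-02 -3.54093133e+01] [6.55772966e-03 3.66869988e+01] width 71.83221160593958
nose X 43.377862915833354 -> entry X -9.622137084166646 centre Y at entry 0.705726642937226 yaw deg -0.3982589889105374
```

View pics/h8.png

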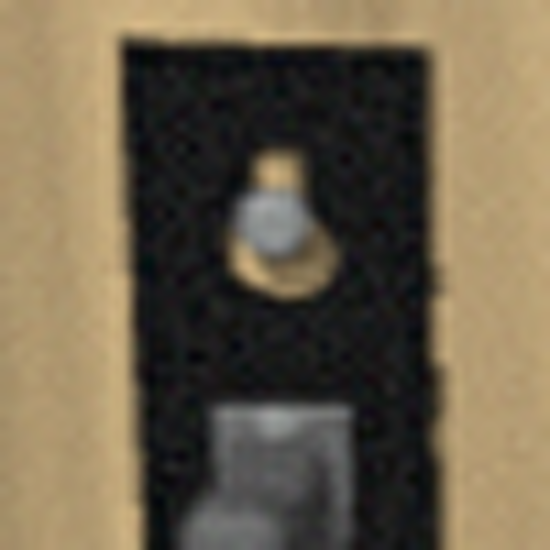

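```bash
python3 -m inch '{"travel":[[-0.2,0,-0.12],[-0.45,0,-0.26],[-0.7,0,-0.4],[-0.95,0,-0.55],[-1.1,0,-0.64],[-1.1,0,-0.64]],"turn":[[0,0,0],[0,0,0],[0,0,0],[0,0,0],[0,0,0],[0,0,0]],"grip":[-1,-1,-1,-1,-1,-1]}'; python3 -m inch '{"travel":[[-0.1,0,-0.06],[-0.2,0,-0.12],[-0.2,0,-0.12]],"turn":[[0,0,0],[0,0,0],[0,0,0]],"grip":[-1,-1,-1]}'
python3 - <<'E'
from h import *
shot('top','top9.png');im=load('top9.png')[0]
cv2.imwrite('pics/h9.png',cv2.resize(im[165:215,150:200,::-1],None,fx=11,fy=11,interpolation=cv2.INTER_CUBIC))
E
python3 rel.py top9.png 3
```

```text
clock: 10.72
eef_pos: [491.6, 264.0, 150.2]
eef_rot: [3.137, 0.525, 3.119]
wrist_force: [-4.5, 0.9, 0.7]
finger_gap: 25.4
clock: 11.1
eef_pos: [490.5, 264.1, 149.7]
eef_rot: [3.136, 0.527, 3.119]
wrist_force: [7.9, -0.1, -0.6]
finger_gap: 25.5
plane slopes deg [-0.07634922 -0.55524318] sole h at stud -0.013596455385261663 872
edges [-6.00670236e-03 -3.53858415e+01] [-1.14235041e-02  3.66447129e+01] width 72.35316816401594
nose X 29.410745126588875 -> entry X -23.589254873411125 centre Y at entry 0.8350185131170806 yaw deg -0.499325992247676
```

View pics/h9.png

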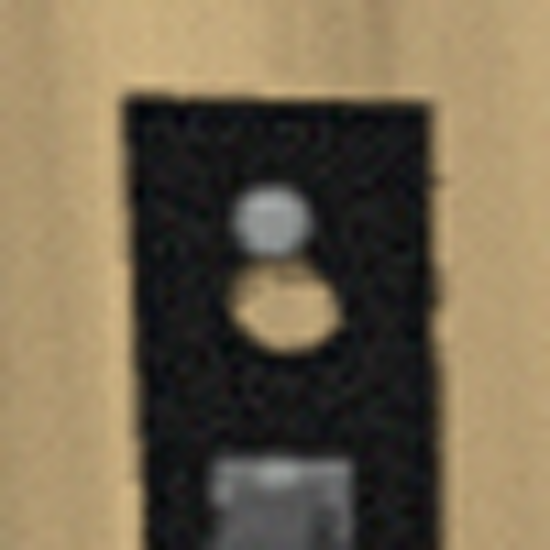

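```bash
python3 -m inch '{"travel":[[-0.13,0,-0.08],[-0.26,0,-0.15],[-0.26,0,-0.15]],"turn":[[0,0,0],[0,0,0],[0,0,0]],"grip":[-1,-1,-1]}'
```

```text
clock: 11.52
eef_pos: [489.9, 264.3, 149.9]
eef_rot: [3.134, 0.532, 3.119]
wrist_force: [16.1, -2.1, 0.3]
finger_gap: 25.4
```

The stop is felt: up-slope force rising and no further travel. Relax, open, and back out along the board normal.

```bash
python3 -m inch '{"travel":[[0,0,0],[0,0,0],[0,0,0],[0,0,0],[0,0,0],[0,0,0]],"turn":[[0,0,0],[0,0,0],[0,0,0],[0,0,0],[0,0,0],[0,0,0]],"grip":[-1,-1,0.1,0.1,0.1,0.1]}'; python3 -m inch '{"travel":[[-0.5,0,0.87],[-1.5,0,2.6],[-3,0,5.2],[-5,0,8.7],[-6.5,0,11.3],[-6.5,0,11.3]],"turn":[[0,0,0],[0,0,0],[0,0,0],[0,0,0],[0,0,0],[0,0,0]],"grip":[0.1,0.1,0.1,0.1,0.1,0.1]}'
python3 - <<'E'
from h import *
shot('top','top10.png');shot('scene','scene10.png');im=load('top10.png')[0]
a=cv2.resize(im[165:225,150:200,::-1],None,fx=8,fy=8,interpolation=cv2.INTER_CUBIC)
b=cv2.resize(load('scene10.png')[0][120:240,100:440,::-1],None,fx=2.3,fy=2.3,interpolation=cv2.INTER_CUBIC)
cv2.imwrite('pics/h10.png',a);cv2.imwrite('pics/s10.png',b)
for f in ('top0.png','top10.png'):
    g,P,ok=cloud(f); 
    D=cv2.absdiff(load('top0.png')[0],load(f)[0]).max(-1)
    print(f,[int((D[y0:y1,x0:x1]>40).sum()) for x0,y0,x1,y1 in ((262,130,285,175),(285,198,323,250),(332,155,375,183))])
E
python3 rel.py top10.png 3
```

```text
clock: 12.28
eef_pos: [489.8, 264.4, 149.8]
eef_rot: [3.134, 0.532, 3.119]
wrist_force: [0.6, -0.3, -0.2]
finger_gap: 51.7
clock: 13.02
eef_pos: [424.5, 264.9, 265.2]
eef_rot: [3.131, 0.535, 3.118]
wrist_force: [1.3, -0.2, -0.9]
finger_gap: 51.5
top0.png [0, 0, 0]
top10.png [0, 0, 0]
plane slopes deg [-0.01891096 -0.60594907] sole h at stud -0.10176580453437012 854
edges [-1.28289184e-02 -3.53829163e+01] [1.43187308e-03 3.63742824e+01] width 71.99608820667547
nose X 29.7110618875357 -> entry X -23.2889381124643 centre Y at entry 0.6283955740038532 yaw deg -0.32649776369169975
```

View pics/h10.png

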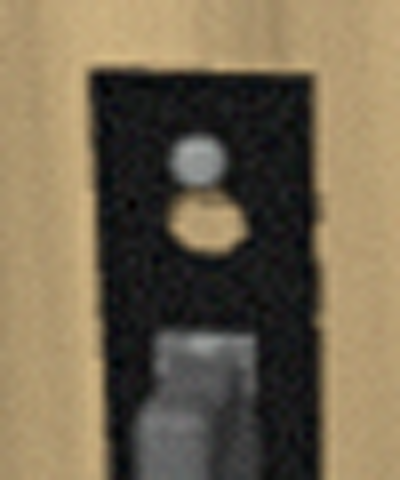

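View pics/s10.png

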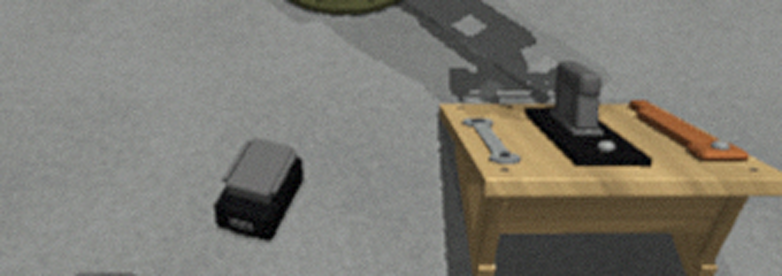

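```bash
python3 -c "
from cell import manip
print(manip.sign_off(), manip.read_state()['clock'])"
```

```text
the job is handed in; nothing more can be done
the job is handed in; nothing more can be done
```

The push block is hanging on the free stud, nose up the slope, and the job was handed in at about 13 s. I gripped it by its bar and lowered the keyhole over the stud's head until the sole met the board (about 24 N). I then slid it down the slope until it stopped, relaxed, opened the gripper and backed the arm well clear.

- **Seating:** After release, the top camera put the sole flat on the board (about 0 mm off). The hole's centre was 24 mm below the stud, as it should be when home, and the block was about 0.3° off straight and about 0.3 mm off to the side. The stud's head covers the closed end of the slot.
- **Other objects:** The battery pack, tape measure and offcut show no change from the first top picture.
- **Disagreement:** The cameras' first readings of the stud differed by up to about 6 mm along x. I resolved that by measuring the block and stud together in the top camera just before lowering. No checks failed.

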